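Nest the microscope's optical parts

ROBOT

A 7-joint arm with a two-finger parallel gripper is mounted at the origin on the work surface. World frame = base frame: x ahead of the robot, y to its left, z up, the work surface at z = 0. Lengths are in mm, angles in rad, forces in N, time in s.
With the tool pointing down it reaches from about 400 to 875 mm from the base axis. Payload 4.4 kg.
Tool frame: the origin (TCP) lies at the very end of the fingers, on their centre line; the grasp point (between the pads) lies ctrl.grip_depth behind it (ctrl.grip_depth is the distance from the TCP to the grasp point, in mm); y points along the fingers, x is the direction in which the jaws open and shut, and the axes are right-handed (so a half turn about y gives the same grasp; the last joint's range is limited). The gripper opens to 85 mm and grips with 20 to 120 N. Pads are 22 mm wide; open, the fingers measure 114 mm over their backs; the gripper's body (76 mm by 85 mm) begins 54 mm behind the grasp point. The pads swing forward as they close: fully open they stand 13 mm farther back than shut.
Start: joints at [-1.167, 0.628, 0.038, 1.517, -0.027, 0.996, -0.02], TCP at [294.24, 579.604, 231.313] pointing down, gripper open.
Joint ranges: [-3.06, 3.06], [-0.37, 2.12], [-1.25, 1.32], [0.18, 2.47], [-1.1, 4.24], [0.23, 1.98], [-2.94, 2.94]. Speed limits (rad/s): [2.57, 2.57, 3.14, 3.14, 3.14, 3.14, 3.14].

INTERFACE

Orientations are given as [roll, pitch, yaw] about the fixed x, y, z axes, in that order (R = Rz(yaw) Ry(pitch) Rx(roll)).
In Python, from cell import ctrl gives the robot as it stands.
- The arm moves only by the tool apply_moves, never from a script. Its argument "motion" is a list of rows, each a list of 5 numbers: the shift along the tool's x, y, z in cm, then the turn about the tool's y in rad, then the finger opening in cm, from 0 to 8.54. In form: [[tx, ty, tz, roll, hand], ...]. A call has 1 to 20 rows; each row is the pose to reach, as a shift and turn from the pose commanded when the call began, along the tool's axes at that moment; what a row does not reach only later rows make up. A row lasts 1/8 s, in which the tool goes at most 62.5 mm and 10.7 degrees, less where a joint would pass 70% of its speed; a pose out of reach is approached as far as the arm can. A call with a gripper value outside its range is refused whole. The fingers move at their own pace and stop on an object; the grip force is fixed at half the most. Time passes only in rows, so rows that repeat a pose let the fingers close. It gives the time, the measured TCP pose, the force and the opening at its end, in the units of the state.
- ctrl.read_state(): the state, without advancing time (a new reading comes with each control period).
- ctrl.get_image(name): name is "side" or "top" or "wrist"; returns a dict with "image" (480x640x3 uint8, red, green, blue), "vfov" (degrees; the focal length in pixels is half the picture's height over the tangent of half this angle, whatever the lens; pixels are square), "cx", "cy" (the principal point, pixels), "extrinsics" (4x4, takes a point from world to camera coordinates); the wrist camera has in their place "tool_from_camera" (4x4, takes a point from camera to tool coordinates, whose origin is the TCP and whose axes are the tool frame's). Camera axes: x right, y up, looking along -z (the intrinsics and any distortion apply to the point x, -y, -z); pixel columns grow to the right and rows downward; lengths in mm; the calibration is good to about 2 mm. A picture is of the moment at which its call begins: read the wrist's pose just before it. There is no depth.
- ctrl.finish_job(): hands the job in, once; it reports no verdict.
Trained networks look in a picture, given as the dict that the camera call returned (one of the last four; its "shot" number tells which), for a name from the list of things; names that differ only in an ending like _2 or _b are one class to them, and where a whole thing is asked for, a point or a joint stands for the part that bears it (a point fixed in the world has none). Each returns a list of dicts, best first, with "confidence" (0 to 1); they miss things now and then, are a little off and sometimes report something else, mostly with a low value. They report only what shows in the picture. A call takes as long as a camera call. They do not tell look-alikes from the thing itself.
- ctrl.search_frame(picture, query): "location" ([x, y, z] in mm, in world coordinates, good to about 4 mm: the middle of the surface that is visible of it).
- ctrl.mark_of(picture, query): "location" ([x, y, z] in mm, in world coordinates, good to about 4 mm: a listed point, or the origin of a listed thing).
The state is a dict: "clock": time; "qpos": joint angles; "qd": joint speeds; "tau": joint torques, N m; "eef_pos": TCP position; "tool_rot": TCP orientation; "force": force on the tool from outside, world axes, zero at the start; "torque": the same for the moment, N m; "width": finger opening in mm.
Only numpy, scipy, OpenCV 4.12 (cv2) and the standard library are available. Lean on these libraries where they do the work, as an engineer would, in place of code of your own. Each camera call takes 0.05 s, during which the arm holds its last target.

TASK

Put the microscope's four loose parts away, each in the white nest whose recess matches its shape and size: the camera, the phase slider, the eyepiece and the objective, all sitting flat on the floor of their recess and upright as they stand now. The optics are delicate, so set them down rather than drop or fling them, and leave the culture flask and the dish alone.

Things in the scene. Friction and masses are not known exactly. Their poses are not given: they have to be found in the camera images.
- camera_head: loose white microscope camera, a flat box with five thin dark lines across its top, 44 (x) by 70 (y) by 34 mm high, about 0.22 kg. Origin: centre of its underside; long side along its y, z up. May be gripped across the 44 mm width.
- phase_slider: loose black phase slider, a flat bar with three round windows, 30 (x) by 110 (y) by 16 mm high, about 0.09 kg. Origin: centre of its underside; long side along its y, z up. May be gripped across the 30 mm width at its middle; with the fingertips 6 mm or more above its underside they clear the nest's rim when opening.
- eyepiece: loose black eyepiece, the larger of the two round parts, standing: 44 mm across from the foot up to 30 mm, then narrowing to a 32 mm wide tube, 54 mm high in all, about 0.13 kg, with a thin bright ring. Origin: centre of its underside, z up. Round: yaw does not matter.
- objective: loose objective lens, black barrel with a bright steel nose, the smaller of the two round parts, standing: 28 mm across from the foot up to 28 mm, then a cone to a 16 mm wide nose, 46 mm high in all, about 0.11 kg. Origin: centre of its underside, z up. Round: yaw does not matter.
- camera_nest: nest of the camera: white block 76 (x) by 102 (y) mm with a rectangular recess of 60 (x) by 86 (y) mm. It is fixed to the bench, 8 mm high; the recess is 4 mm deep with a dark floor 4 mm above the bench. Origin: centre of its underside (on the bench), z up; long side along its y. The camera may lie either way round.
- slider_nest: nest of the phase slider: white block 62 (x) by 142 (y) mm with a long rectangular recess of 46 (x) by 126 (y) mm. It is fixed to the bench, 8 mm high; the recess is 4 mm deep with a dark floor 4 mm above the bench. Origin: centre of its underside (on the bench), z up; long side along its y. The slider may lie either way round.
- eyepiece_nest: nest of the eyepiece: white square block of 76 mm with the larger round recess, 60 mm across. It is fixed to the bench, 8 mm high; the recess is 4 mm deep with a dark floor 4 mm above the bench. Origin: centre of its underside (on the bench), z up.
- objective_nest: nest of the objective: white square block of 60 mm with the smaller round recess, 44 mm across. It is fixed to the bench, 8 mm high; the recess is 4 mm deep with a dark floor 4 mm above the bench. Origin: centre of its underside (on the bench), z up.
- flask: bystander: empty clear culture flask with a red cap lying flat at the right edge of the work, 44 by 91 by 24 mm. Origin: on the bench, about 5 mm from its middle, cap towards its +y. Leave it alone.
- dish: bystander: empty lidded culture dish at the left edge of the work, 60 mm across, 15 mm high. Origin: centre of its underside. Leave it alone.
Mind the look-alikes: they are no part of the job. What is shaped like the objective but blue or purple is not meant.

How it is judged (in metres and radians):
At the end, for the whole second after the job is handed in: Each part lies flat (tilt under 0.05 rad) on the floor of its own nest's recess (underside less than 5.3 mm above the bench, centre within 13 mm of the nest's centre), at rest and released; the flask and the dish are within 20 mm of where they started (horizontal distance between camera_head and camera_nest below 0.013 m and z of camera_head in the frame of camera_nest below 0.0053 m and angle between each of camera_head, phase_slider, eyepiece, objective's own z axis and vertical below 0.05 rad and linear speed of each of camera_head, phase_slider, eyepiece, objective below 0.02 m/s and contact force between the fingers and camera_head below 0.05 N and horizontal distance between phase_slider and slider_nest below 0.013 m and z of phase_slider in the frame of slider_nest below 0.0053 m and contact force between the fingers and phase_slider below 0.05 N and horizontal distance between eyepiece and eyepiece_nest below 0.013 m and z of eyepiece in the frame of eyepiece_nest below 0.0053 m and contact force between the fingers and eyepiece below 0.05 N and horizontal distance between objective and objective_nest below 0.013 m and z of objective in the frame of objective_nest below 0.0053 m and contact force between the fingers and objective below 0.05 N and distance of each of flask, dish from where it was at the start of the episode below 0.02 m); the robot touches nothing.
It fails at once if the camera head is dropped or flung (faster than 0.6 m/s while the fingers do not hold it) (linear speed of camera_head above 0.6 m/s and contact force between the fingers and camera_head below 0.01 N).
It fails at once if the phase slider is dropped or flung (faster than 0.6 m/s while the fingers do not hold it) (linear speed of phase_slider above 0.6 m/s and contact force between the fingers and phase_slider below 0.01 N).
It fails at once if the eyepiece is dropped or flung (faster than 0.6 m/s while the fingers do not hold it) (linear speed of eyepiece above 0.6 m/s and contact force between the fingers and eyepiece below 0.01 N).
It fails at once if the objective is dropped or flung (faster than 0.6 m/s while the fingers do not hold it) (linear speed of objective above 0.6 m/s and contact force between the fingers and objective below 0.01 N).
It fails at once if the flask or the dish is moved by more than 20 mm (distance of any of flask, dish from where it was at the start of the episode above 0.02 m).
It also fails if it takes over 106 s, if anything falls off the work surface, if the arm or the gripper's body presses on something with over 40 N, if the wrist force passes 120 N, or if a joint passes its speed limit or range.

## Working session

There is one attempt and no reset: what is moved stays moved. The work goes in short steps, Python scripts to look and compute and a tool call to move; the robot and the scene stay as the last step left them, time stands still between calls to the robot, and variables do not carry over. Pictures are saved under pics/ and viewed, and the job is handed in when it is done.

Besides the shell and the picture viewer there is one more tool, called after "Emit:" by a JSON object that holds its "name" and its "arguments", one argument or row to a line. apply_moves: Moves the arm, as the interface text tells. Its arguments: {"type":"object","properties":{"motion":{"type":"array","items":{"type":"array","items":{"type":"number"}}}},"required":["motion"]}

```bash
mkdir -p pics; ls
python3 - <<'E'
from cell import ctrl
import cv2,numpy as np
s=ctrl.read_state()
for k in s: print(k,np.round(s[k],3).tolist())
print(ctrl.grip_depth)
for n in ("side","top","wrist"):
    p=ctrl.get_image(n); cv2.imwrite(f"pics/{n}0.png",p["image"][:,:,::-1])
    print(n,{k:(np.round(v,3).tolist()) for k,v in p.items() if k!="image"})
    if n!="wrist":
        for q in ["camera_head","phase_slider","eyepiece","objective","camera_nest","slider_nest","eyepiece_nest","objective_nest","flask","dish"]:
            print(q,[(np.round(d["location"],0).tolist(),round(d["confidence"],2)) for d in ctrl.mark_of(p,q)][:3])
E
```

```text
pics
clock 0.0
qpos [-1.167, 0.629, 0.038, 1.518, -0.027, 0.996, -0.02]
qd [0.003, 0.001, -0.0, 0.001, -0.001, -0.002, 0.0]
tau [0.001, -56.342, 1.226, -19.344, 0.011, 0.01, 0.0]
eef_pos [293.964, 579.038, 230.386]
tool_rot [-1.571, 0.002, 1.101]
force [0.087, 0.01, -0.012]
torque [-0.019, 0.02, -0.009]
width 85.613
18.700000000000003
side {'vfov': 53.986, 'cx': 315.087, 'cy': 249.714, 'extrinsics': [[0.726, -0.688, 0.012, -377.183], [0.461, 0.5, 0.733, -276.922], [-0.51, -0.526, 0.68, -1042.89], [0.0, 0.0, 0.0, 1.0]], 'shot': 1}
camera_head []
phase_slider [([482.0, 78.0, 1.0], 0.65)]
eyepiece [([456.0, 299.0, 5.0], 0.83)]
objective [([444.0, -212.0, -2.0], 0.67), ([484.0, -279.0, 1.0], 0.6), ([414.0, -264.0, 4.0], 0.5)]
camera_nest [([625.0, -90.0, -2.0], 0.68)]
slider_nest [([485.0, -81.0, -0.0], 0.95)]
eyepiece_nest [([642.0, 92.0, 1.0], 0.64), ([454.0, 293.0, 6.0], 0.46)]
objective_nest [([618.0, 286.0, -3.0], 0.73)]
flask [([590.0, -464.0, 4.0], 0.89)]
dish [([601.0, 472.0, 2.0], 0.61)]
top {'vfov': 47.428, 'cx': 316.637, 'cy': 244.176, 'extrinsics': [[0.004, -1.0, 0.011, -13.494], [0.996, 0.005, 0.085, -516.954], [-0.085, 0.011, 0.996, -1431.468], [0.0, 0.0, 0.0, 1.0]], 'shot': 2}
camera_head [([626.0, -290.0, 2.0], 0.79)]
phase_slider [([481.0, 77.0, 2.0], 0.56)]
eyepiece [([459.0, 298.0, -1.0], 0.64)]
objective [([443.0, -215.0, -0.0], 0.67), ([414.0, -269.0, -3.0], 0.59), ([481.0, -274.0, 0.0], 0.5)]
camera_nest [([626.0, -90.0, -0.0], 0.88), ([629.0, -289.0, -3.0], 0.38)]
slider_nest [([485.0, -80.0, -2.0], 0.57)]
eyepiece_nest [([646.0, 93.0, -0.0], 0.66)]
objective_nest [([622.0, 287.0, -2.0], 0.62)]
flask [([589.0, -461.0, -2.0], 0.96)]
dish [([600.0, 475.0, 0.0], 0.93)]
wrist {'vfov': 58.18, 'cx': 321.899, 'cy': 233.089, 'tool_from_camera': [[1.0, 0.0, -0.0, -0.768], [-0.0, 0.275, -0.961, -141.563], [-0.0, 0.961, 0.275, 71.467], [0.0, 0.0, 0.0, 1.0]], 'shot': 3}
```

View pics/top0.png

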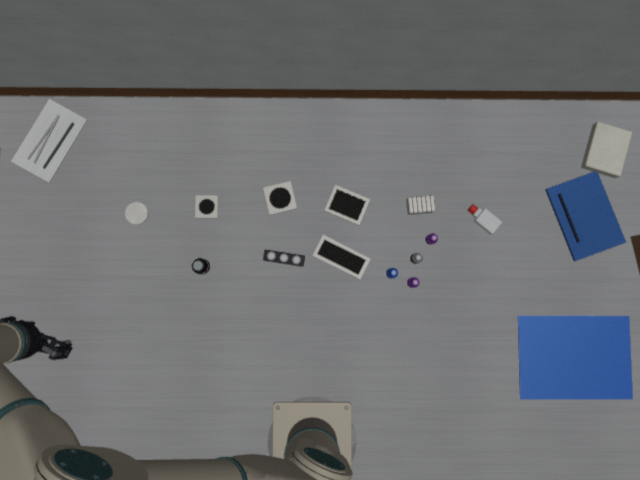

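View pics/side0.png

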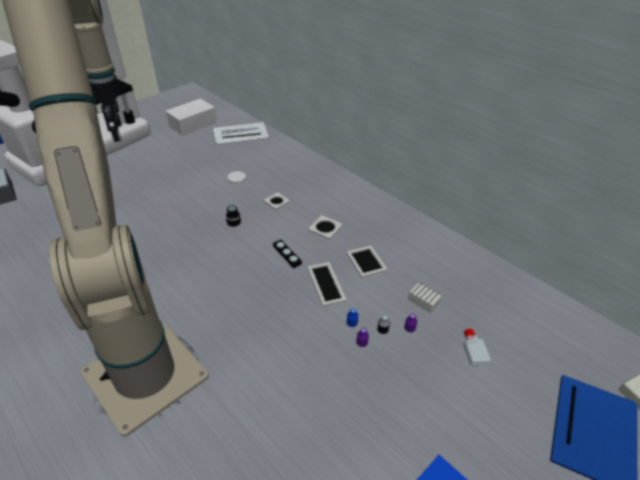

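View pics/wrist0.png

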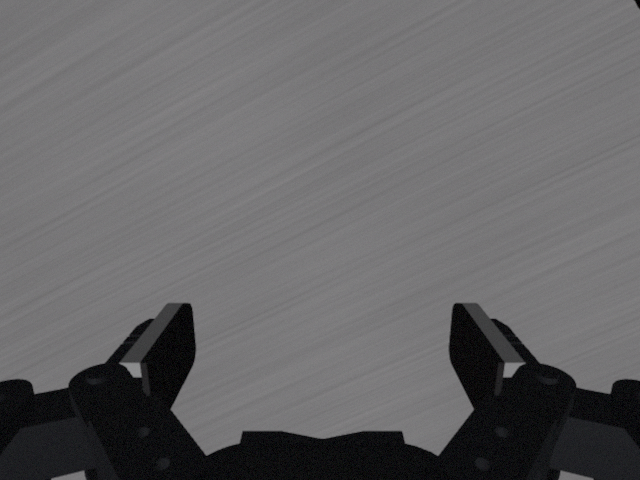

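The candidates in the top view are below. I am choosing by the description, and the close crop comes next.
- **Objective:** grey nose on a black barrel at (416,258). Its look-alikes are blue (392,272), purple (413,282) and purple (432,238).
- **Camera:** lined white box at (421,204). The beige block at (607,148) is not it.
- **Eyepiece:** (200,266).
- **Slider:** (284,258).

```bash
cat > h.py <<'E'
import numpy as np,cv2
from scipy.spatial.transform import Rotation as Ro
from cell import ctrl
def K(p):
    f=240/np.tan(np.radians(p["vfov"]/2)); return f,p["cx"],p["cy"]
def tool(s): return Ro.from_euler('xyz',s["tool_rot"]).as_matrix(),np.array(s["eef_pos"])
def cam_pose(p,s=None):
    if "extrinsics" in p:
        E=np.array(p["extrinsics"]); return E[:3,:3].T,-E[:3,:3].T@E[:3,3]
    T=np.array(p["tool_from_camera"]); R,t=tool(s); return R@T[:3,:3],R@T[:3,3]+t
def p2w(p,uv,z,s=None):
    f,cx,cy=K(p);R,c=cam_pose(p,s);uv=np.atleast_2d(uv).astype(float)
    d=np.c_[(uv[:,0]-cx)/f,-(uv[:,1]-cy)/f,-np.ones(len(uv))]@R.T
    return c+d*((z-c[2])/d[:,2])[:,None]
def w2p(p,X,s=None):
    f,cx,cy=K(p);R,c=cam_pose(p,s);q=(np.atleast_2d(X)-c)@R
    return np.c_[cx+f*q[:,0]/-q[:,2],cy-f*q[:,1]/-q[:,2]]
def snap(n,fn=None):
    s=ctrl.read_state();p=ctrl.get_image(n)
    if fn: cv2.imwrite(f"pics/{fn}.png",p["image"][:,:,::-1])
    return p,s
def go(s,xyz,yaw=None):
    "shift in tool axes (cm) and roll needed"
    R,t=tool(s);d=R.T@(np.array(xyz)-t)/10
    y0=s["tool_rot"][2]
    r=None if yaw is None else -(((yaw-y0)+np.pi/2)%np.pi-np.pi/2)
    return np.round(d,2).tolist(),None if r is None else round(r,3)
E
python3 - <<'E'
from h import *
p,s=snap("top")
im=p["image"]; cv2.imwrite("pics/crop1.png",cv2.resize(im[180:300,120:320][:,:,::-1],None,fx=4,fy=4,interpolation=2))
cv2.imwrite("pics/crop2.png",cv2.resize(im[180:300,300:500][:,:,::-1],None,fx=4,fy=4,interpolation=2))
hsv=cv2.cvtColor(im,cv2.COLOR_RGB2HSV);g=im.mean(2)
print('bg',g[230,100])
for nm,m,z in (("white",g>165,8),("dark",g<70,4)):
    n,l,st,c=cv2.connectedComponentsWithStats(m.astype(np.uint8))
    for i in range(1,n):
        x,y,w,h,a=st[i]
        if a>20 and 180<y<300 and 120<x<500:
            pts=p2w(p,np.argwhere(l==i)[:,::-1],z)[:,:2].astype(np.float32)
            hull=cv2.findContours((l==i).astype(np.uint8),0,2)[0][0][:,0]
            r=cv2.minAreaRect(p2w(p,hull,z)[:,:2].astype(np.float32))
            print(nm,(x,y,w,h,a),np.round(r[0],1),np.round(r[1],1),round(r[2],1))
E
```

```text
bg 126.0
white (np.int32(282), np.int32(183), np.int32(14), np.int32(27), np.int32(100)) [649.4  65.2] [71.1 30.5] 5.2
white (np.int32(266), np.int32(187), np.int32(7), np.int32(13), np.int32(34)) [659.1 123.3] [14.  35.4] 68.2
white (np.int32(326), np.int32(186), np.int32(43), np.int32(38), np.int32(170)) [626.9 -92.8] [99.2 71.2] 67.3
white (np.int32(423), np.int32(197), np.int32(3), np.int32(14), np.int32(32)) [ 630.3 -301.7] [ 5.4 35.5] 89.3
white (np.int32(427), np.int32(197), np.int32(4), np.int32(14), np.int32(31)) [ 630.5 -313.8] [35.9  5.7] 5.5
white (np.int32(410), np.int32(199), np.int32(3), np.int32(13), np.int32(25)) [ 626.  -265.4] [32.9  5.1] 5.1
white (np.int32(414), np.int32(198), np.int32(3), np.int32(14), np.int32(32)) [ 627.4 -277.3] [ 5.4 35.6] 89.4
white (np.int32(418), np.int32(198), np.int32(4), np.int32(13), np.int32(31)) [ 628.8 -288.7] [33.4  6.6] 5.6
white (np.int32(268), np.int32(203), np.int32(11), np.int32(10), np.int32(38)) [612.8 111.7] [33.1 16.9] 55.2
white (np.int32(140), np.int32(204), np.int32(6), np.int32(8), np.int32(26)) [614.9 457.8] [19.4 13
[... 737 characters left out ...]
.int32(54)) [ 534.3 -316.6] [23.  22.6] 22.5
dark (np.int32(318), np.int32(241), np.int32(47), np.int32(33), np.int32(674)) [485.6 -77. ] [119.1  41. ] 63.7
dark (np.int32(263), np.int32(250), np.int32(8), np.int32(11), np.int32(46)) [488.7 123.1] [26.9 18.8] 0.3
dark (np.int32(272), np.int32(251), np.int32(33), np.int32(15), np.int32(186)) [480.6  65.4] [85.6 28.6] 81.7
dark (np.int32(192), np.int32(258), np.int32(18), np.int32(16), np.int32(143)) [459.7 299.4] [40.2 45.6] 0.3
dark (np.int32(387), np.int32(269), np.int32(8), np.int32(9), np.int32(39)) [ 441.7 -208.1] [22.1 17.4] 15.6
dark (np.int32(408), np.int32(278), np.int32(8), np.int32(9), np.int32(44)) [ 418.  -266.3] [18.8 21.6] 89.4
```

View pics/crop1.png

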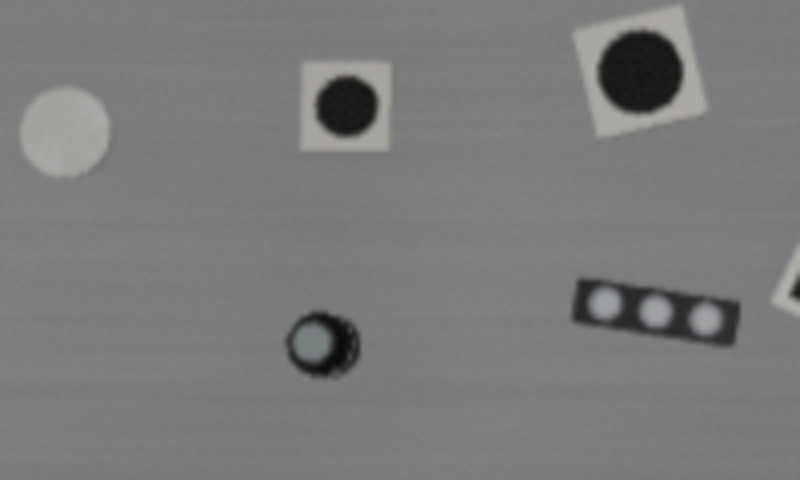

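View pics/crop2.png

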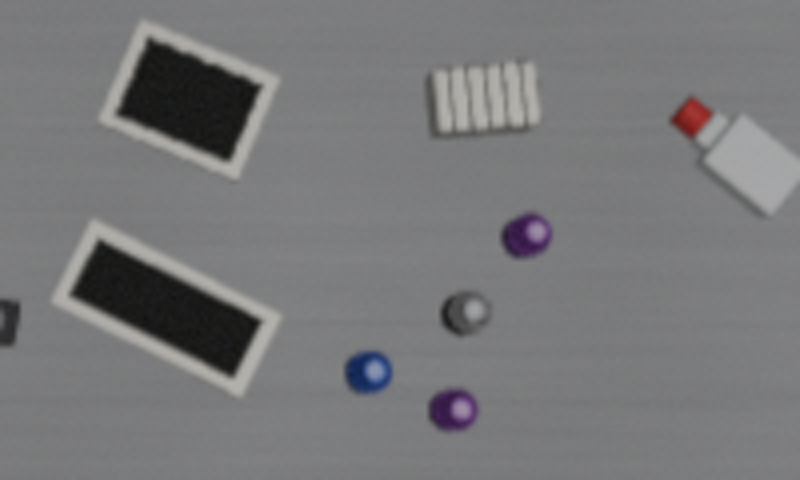

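The close crop confirms the grey-nosed objective at full-frame (417,258); the blue and purple ones around it are the look-alikes. I'll start with the eyepiece because it is nearest the arm.

Run:
```python
from h import *
print(go(ctrl.read_state(),[458,299,170]))
```

```text
([-17.61, 6.13, -27.3], None)
```

Emit:
{"name": "apply_moves", "arguments": {
  "motion": [
    [-4,1.5,-6,0,7],
    [-9,3,-13,0,7],
    [-13,5,-20,0,7],
    [-16,6,-25,0,7],
    [-17.6,6.1,-27.3,0,7],
    [-17.6,6.1,-27.3,0,7],
    [-17.6,6.1,-27.3,0,7],
    [-17.6,6.1,-27.3,0,7]
  ]
}}

```text
clock: 2.2
eef_pos: [457.0, 301.5, 170.5]
tool_rot: [-1.57, -0.002, 1.104]
force: [0.1, -0.7, -0.1]
width: 69.9
```

Run:
```python
from h import *
p,s=snap("wrist","w1"); print(s["clock"],s["eef_pos"],s["tool_rot"],np.abs(s["qd"]).max())
for q in("eyepiece",):
  print([(np.round(d["location"],1).tolist(),round(d["confidence"],2)) for d in ctrl.mark_of(p,q)])
print(w2p(p,[[458,299,0],[458,299,54]],s))
```

```text
2.2 [457.00400095 301.52481305 170.54987213] [-1.56976303e+00 -1.54562246e-03  1.10387000e+00] 0.013427123580246367
[([457.5, 295.3, 0.2], 0.88)]
[[320.09220907 212.86274258]
 [319.89607933 232.73527589]]
```

View pics/w1.png

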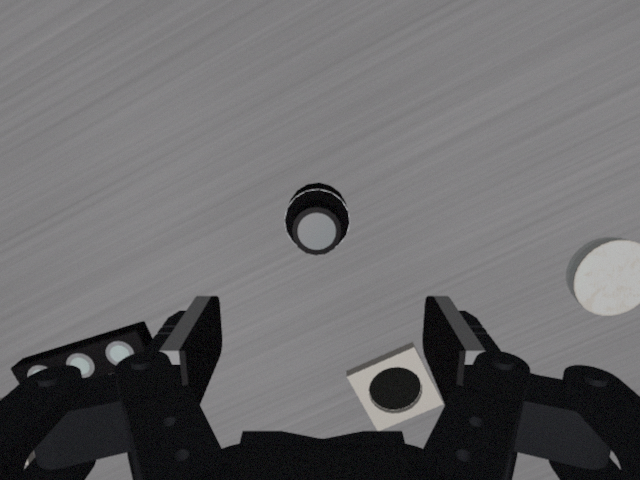

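The wrist image shows the eyepiece at about (317,218), with its tube top at (317,231). The objective nest is at (395,388) and the slider at the lower left.

Run:
```python
from h import *
s=ctrl.read_state(); p=ctrl.get_image("wrist")
print(p2w(p,[[317,231]],54,s),p2w(p,[[317.5,213]],0,s), p2w(p,[[317,215]],30,s))
print(p2w(p,[[395,388]],4,s))
im=p["image"].mean(2)[170:265,270:370]; m=(im<60)
ys,xs=np.nonzero(m); print(xs.min()+270,xs.max()+270,ys.min()+170,ys.max()+170)
print(go(s,[458,297.5,8]))
```

```text
[[456.08909933 297.80009849  54.        ]] [[457.13463616 297.11157537   0.        ]] [[452.02239385 299.60900952  30.        ]]
[[617.80156437 287.60616429   4.        ]]
286 348 183 254
([-0.32, 16.25, -0.29], None)
```

Emit:
{"name": "apply_moves", "arguments": {
  "motion": [
    [-0.3,3,-0.15,0,7],
    [-0.3,7,-0.15,0,7],
    [-0.3,11,-0.15,0,7],
    [-0.3,14,-0.15,0,7],
    [-0.3,15.5,-0.15,0,7],
    [-0.3,16.1,-0.15,0,7],
    [-0.3,16.1,-0.15,0,7],
    [-0.3,16.1,-0.15,0,5.5],
    [-0.3,16.1,-0.15,0,4.8],
    [-0.3,16.1,-0.15,0,4.2],
    [-0.3,16.1,-0.15,0,3.8],
    [-0.3,16.1,-0.15,0,3.5],
    [-0.3,16.1,-0.15,0,3.5],
    [-0.3,16.1,-0.15,0,3.5]
  ]
}}

```text
clock: 4.1
eef_pos: [458.5, 296.1, 10.6]
tool_rot: [-1.572, -0.001, 1.101]
force: [-0.9, -0.2, 7.6]
width: 41.9
```

Run:
```python
from h import *
s=ctrl.read_state();print(s["width"],s["force"],go(s,[645,91.5,150]))
```

```text
41.87019735218835 [-0.91279453 -0.24452155  7.60252372] ([-9.78, -13.94, -25.9], None)
```

Emit:
{"name": "apply_moves", "arguments": {
  "motion": [
    [0,-1,0,0,3.5],
    [0,-3,0,0,3.5],
    [0,-6,0,0,3.5],
    [0,-10,0,0,3.5],
    [0,-13,0,0,3.5],
    [0,-14,0,0,3.5]
  ]
}}

```text
clock: 4.85
eef_pos: [458.8, 296.2, 151.4]
tool_rot: [-1.572, -0.003, 1.101]
force: [0.3, 0.3, -2.0]
width: 42.3
```

Emit:
{"name": "apply_moves", "arguments": {
  "motion": [
    [-1,0,-3,0,3.5],
    [-3,0,-8,0,3.5],
    [-5,0,-13.5,0,3.5],
    [-7,0,-19,0,3.5],
    [-9,0,-23.5,0,3.5],
    [-9.8,0,-25.6,0,3.5],
    [-9.8,0,-25.9,0,3.5],
    [-9.8,0,-25.9,0,3.5],
    [-9.8,0,-25.9,0,3.5]
  ]
}}

```text
clock: 5.98
eef_pos: [643.3, 93.7, 149.2]
tool_rot: [-1.569, -0.001, 1.104]
force: [0.2, -0.4, -0.7]
width: 41.7
```

Run:
```python
from h import *
p,s=snap("wrist","w2"); print(s["clock"],s["eef_pos"],s["tool_rot"],s["width"])
for q in("eyepiece_nest","eyepiece"):
  print([(np.round(d["location"],1).tolist(),round(d["confidence"],2)) for d in ctrl.mark_of(p,q)])
```

```text
5.975 [643.33071097  93.71402209 149.22102323] [-1.56918141e+00 -6.30781252e-04  1.10421796e+00] 41.711695944679484
[([644.5, 88.9, 2.4], 0.55)]
[([641.7, 94.9, 139.1], 0.6)]
```

View pics/w2.png

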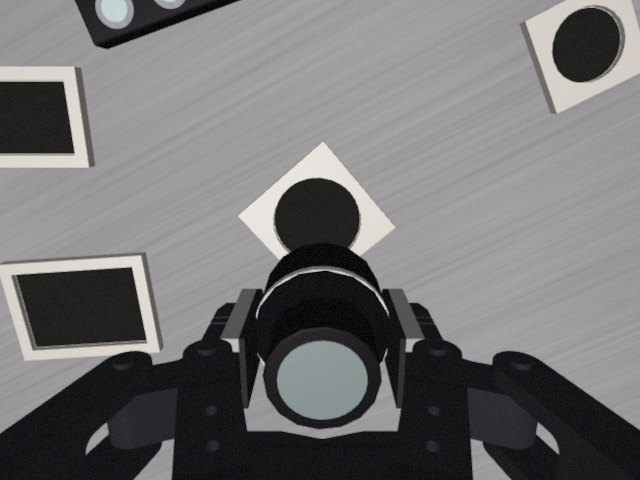

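Run:
```python
from h import *
s=ctrl.read_state(); p=ctrl.get_image("wrist")
a=p2w(p,[[238,215],[395,227],[323,142],[317,220],[274,218],[360,218]],8,s);print(a)
print((a[0]+a[1])/2, np.linalg.norm(a[0]-a[1])/2**.5)
print("slider nest corners?, obj nest", p2w(p,[[587,44]],6,s))
c=p2w(p,[[0,263],[144,253],[161,351],[25,360]],8,s); print(c, c.mean(0))
print(go(s,[644.5,90.5,10.5]))
```

```text
[[615.23613875  42.83901279   8.        ]
 [670.69726222 133.87047516   8.        ]
 [598.01377843 115.74523254   8.        ]
 [642.38553428  88.78981493   8.        ]
 [628.02607262  63.49997434   8.        ]
 [654.26373237 115.34822002   8.        ]]
[642.96670049  88.35474397   8.        ] 75.3746089778752
slider nest corners?, obj nest [[618.53519214 286.0869366    6.        ]]
[[ 570.26249565 -122.06626013    8.        ]
 [ 609.33621139  -28.61951972    8.        ]
 [ 679.3130129   -59.62384701    8.        ]
 [ 639.9701381  -154.07163572    8.        ]] [624.72046451 -91.09531565   8.        ]
([-0.16, 13.9, -0.14], None)
```

Emit:
{"name": "apply_moves", "arguments": {
  "motion": [
    [-0.3,2,-0.2,0,3.5],
    [-0.37,5.5,-0.21,0,3.5],
    [-0.37,9,-0.21,0,3.5],
    [-0.37,11.5,-0.21,0,3.5],
    [-0.37,12.5,-0.21,0,3.5],
    [-0.37,13.0,-0.21,0,3.5],
    [-0.37,13.25,-0.21,0,3.5],
    [-0.37,13.25,-0.21,0,3.5]
  ]
}}

```text
clock: 7.18
eef_pos: [645.2, 86.9, 17.5]
tool_rot: [-1.572, -0.001, 1.101]
force: [0.0, -0.9, -1.0]
width: 41.7
```

Emit:
{"name": "apply_moves", "arguments": {
  "motion": [
    [0,0.1,0,0,3.5],
    [0,0.2,0,0,3.5],
    [0,0.25,0,0,3.5],
    [0,0.25,0,0,3.5]
  ]
}}

```text
clock: 7.68
eef_pos: [644.8, 86.9, 14.6]
tool_rot: [-1.571, -0.0, 1.101]
force: [-0.8, 0.1, 2.3]
width: 41.7
```

Emit:
{"name": "apply_moves", "arguments": {
  "motion": [
    [0,0.02,0,0,3.5],
    [0,0.02,0,0,4.5],
    [0,0.02,0,0,5.5],
    [0,0.02,0,0,6.5],
    [0,0.02,0,0,7],
    [0,0.02,0,0,7],
    [0,-2,0,0,7],
    [0,-6,0,0,7],
    [0,-10,0,0,7],
    [0,-14,0,0,7],
    [0,-15,0,0,7],
    [0,-15,0,0,7]
  ]
}}

```text
clock: 9.18
eef_pos: [645.1, 86.9, 165.6]
tool_rot: [-1.572, -0.001, 1.101]
force: [0.7, 0.4, -0.4]
width: 69.7
```

Run:
```python
from h import *
p,s=snap("wrist","w3"); print(s["clock"],s["eef_pos"],s["tool_rot"],s["width"],s["force"])
for q in("eyepiece_nest","eyepiece","phase_slider"):
  print([(np.round(d["location"],1).tolist(),round(d["confidence"],2)) for d in ctrl.mark_of(p,q)])
print(go(s,[481,77,170],np.radians(-8.3)))
```

```text
9.175 [645.10530573  86.88690761 165.64458002] [-1.57241386e+00 -1.19573856e-03  1.10098675e+00] 69.66099997519808 [ 0.65283973  0.44012295 -0.36504112]
[]
[([647.0, 88.2, 2.7], 0.63)]
[]
([-8.31, -0.47, 14.18], np.float64(1.246))
```

View pics/w3.png

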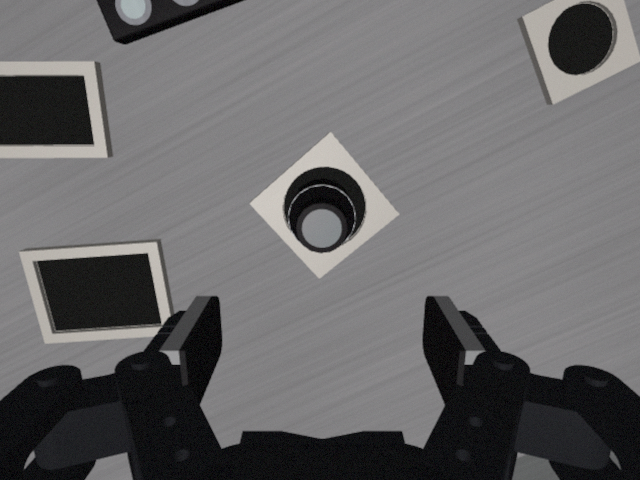

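The eyepiece is at (321,215), inside its round recess. I'll quantify the offset, then move to the slider.

Run:
```python
from h import *
p,s=snap("wrist")
c=p2w(p,[[250,203],[399,214],[331,133],[320,278]],8,s); n=c.mean(0); print("nest",n)
print("tube top",p2w(p,[[322,229]],58,s))
print(w2p(p,[n+[0,0,50]],s))
```

```text
nest [639.88406517  89.95690405   8.        ]
tube top [[639.9634931   87.62409508  58.        ]]
[[325.45376492 227.16292286]]
```

Emit:
{"name": "apply_moves", "arguments": {
  "motion": [
    [-1.5,-0.4,2,0.12,7],
    [-3,-0.4,5,0.3,7],
    [-5,-0.4,9,0.48,7],
    [-7,-0.4,12,0.66,7],
    [-8,-0.4,14,0.84,7],
    [-8.3,-0.4,14.2,1.02,7],
    [-8.3,-0.4,14.2,1.2,7],
    [-8.3,-0.4,14.2,1.246,7],
    [-8.3,-0.4,14.2,1.246,7],
    [-8.3,-0.4,14.2,1.246,7]
  ]
}}

```text
clock: 10.68
eef_pos: [480.5, 77.1, 168.1]
tool_rot: [-1.571, 0.0, -0.143]
force: [0.0, -0.1, -0.2]
width: 70.2
```

Run:
```python
from h import *
p,s=snap("wrist","w4"); print(s["clock"],s["eef_pos"],s["tool_rot"],s["width"],s["force"])
for q in("phase_slider","slider_nest"):
  print([(np.round(d["location"],1).tolist(),round(d["confidence"],2)) for d in ctrl.mark_of(p,q)])
```

```text
10.675 [480.49790955  77.08930374 168.10527411] [-1.57083850e+00  4.05400001e-04 -1.43392360e-01] 70.15594420912254 [ 0.01715293 -0.05311405 -0.20982291]
[([479.6, 76.9, -0.4], 0.81)]
[([486.9, -82.1, 1.1], 0.71)]
```

View pics/w4.png

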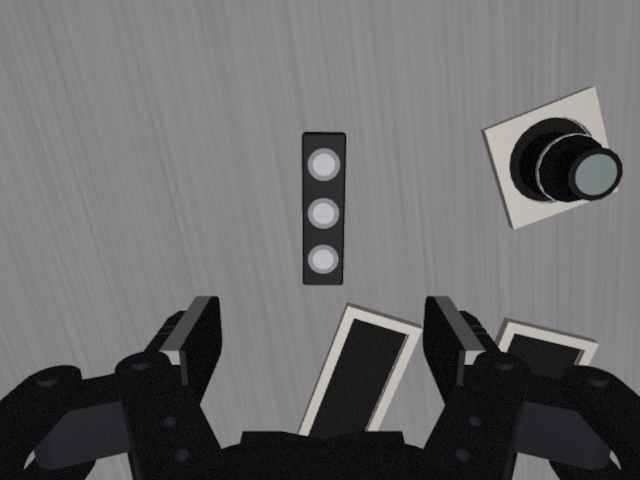

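The slider lies upright in the frame, with its middle window at (323,213). It is aligned with the jaws, and the eyepiece nest is at the upper right.

Run:
```python
from h import *
p,s=snap("wrist")
c=p2w(p,[[303,133],[346,134],[342,284],[304,283]],16,s);print(c,c.mean(0),p2w(p,[[323.5,213]],16,s))
d=c[0]+c[1]-c[2]-c[3]; print(np.degrees(np.arctan2(d[1],d[0])), np.linalg.norm(d)/2)
print(go(s,np.r_[c.mean(0)[:2],7]))
```

```text
[[474.18368872 133.32459996  16.        ]
 [502.37076335 128.55910642  16.        ]
 [485.60597188  22.50710106  16.        ]
 [458.1507161   27.29771275  16.        ]] [480.07778501  77.92213005  16.        ] [[479.84164841  77.3589339   16.        ]]
81.20891353016793 107.2999883548571
([-0.06, 16.13, 0.08], None)
```

Emit:
{"name": "apply_moves", "arguments": {
  "motion": [
    [0,4,0.05,0,7],
    [0,8,0.05,0,7],
    [0,12,0.05,0,6],
    [0,14.5,0.05,0,5.5],
    [0,15.5,0.05,0,5.5],
    [0,15.8,0.05,0,5.5],
    [0,15.8,0.05,0,5.5]
  ]
}}

```text
clock: 11.75
eef_pos: [481.2, 77.7, 10.9]
tool_rot: [-1.57, -0.001, -0.145]
force: [-0.2, -0.1, 0.1]
width: 55.2
```

Emit:
{"name": "apply_moves", "arguments": {
  "motion": [
    [0,0.2,0,0,5.5],
    [0,0.4,0,0,4.5],
    [0,0.4,0,0,3.8],
    [0,0.4,0,0,3.3],
    [0,0.4,0,0,2.8],
    [0,0.4,0,0,2.2],
    [0,0.4,0,0,2.2],
    [0,0.4,0,0,2.2]
  ]
}}

```text
clock: 12.75
eef_pos: [480.7, 77.6, 6.7]
tool_rot: [-1.571, -0.0, -0.145]
force: [-1.0, 0.3, 5.3]
width: 28.0
```

Run:
```python
from h import *
s=ctrl.read_state();print(s["eef_pos"],s["force"],s["width"],go(s,[485.5,-79.5,130],np.radians(-26.2)))
```

```text
[480.69914013  77.63042916   6.70050756] [-0.97676246  0.33795765  5.32107876] 27.984141750668904 ([2.75, -12.33, -15.47], np.float64(0.312))
```

Emit:
{"name": "apply_moves", "arguments": {
  "motion": [
    [0,-1,0,0,2.2],
    [0,-3,0,0,2.2],
    [0,-6,0,0,2.2],
    [0,-9,0,0,2.2],
    [0,-12,-1,0,2.2],
    [0.5,-12.3,-4,0.1,2.2],
    [1.2,-12.3,-8,0.2,2.2],
    [2,-12.3,-12,0.31,2.2],
    [2.6,-12.3,-15,0.31,2.2],
    [2.75,-12.3,-15.5,0.31,2.2],
    [2.75,-12.3,-15.5,0.31,2.2],
    [2.75,-12.3,-15.5,0.31,2.2]
  ]
}}

```text
clock: 14.25
eef_pos: [485.3, -78.1, 129.2]
tool_rot: [-1.57, 0.001, -0.453]
force: [-0.8, -0.1, -1.0]
width: 28.0
```

Run:
```python
from h import *
p,s=snap("wrist","w5"); print(s["clock"],s["eef_pos"],s["tool_rot"],s["width"],s["force"])
for q in("phase_slider","slider_nest"):
  print([(np.round(d["location"],1).tolist(),round(d["confidence"],2)) for d in ctrl.mark_of(p,q)])
```

```text
14.25 [485.26460102 -78.06880628 129.23850319] [-1.57004815e+00  1.00824928e-03 -4.52829578e-01] 28.017922649115118 [-0.82408535 -0.08897335 -0.98321962]
[([483.8, -78.3, 125.5], 0.9), ([626.9, -93.0, -1.3], 0.71)]
[]
```

View pics/w5.png

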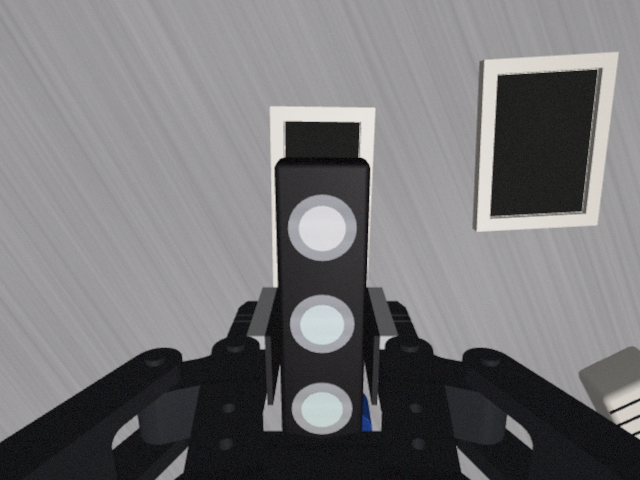

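Run:
```python
from h import *
p,s=snap("wrist")
c=p2w(p,[[270,106],[376,107],[273.5,288]],8,s); print(c)
e=c[1]-c[0]; print(np.linalg.norm(e),np.degrees(np.arctan2(e[1],e[0])))
l=c[0]-c[2]; print(np.degrees(np.arctan2(l[1],l[0])))
for a in (np.radians(64),np.arctan2(l[1],l[0])):
  print((c[0]+c[1])/2-71*np.array([np.cos(a),np.sin(a),0]))
n=p2w(p,[[323,325]],138,s);print("slider mid",n)
n=p2w(p,[[486,60],[617,53],[597,225],[474,231]],8,s);print("camnest",n.mean(0),n)
```

```text
[[ 4.87740677e+02 -4.78408593e-01  8.00000000e+00]
 [ 5.43199829e+02 -2.81383239e+01  8.00000000e+00]
 [ 4.36056207e+02 -1.03068544e+02  8.00000000e+00]]
61.97409528523046 -26.507447986447115
63.261230823947905
[484.3459014  -78.12274351   8.        ]
[483.52569176 -77.71613403   8.        ]
slider mid [[483.70099227 -79.30808263 138.        ]]
camnest [623.73194046 -92.89476241   8.        ] [[ 609.79977466  -32.09158327    8.        ]
 [ 677.62321749  -61.05800409    8.        ]
 [ 639.24451732 -154.31461672    8.        ]
 [ 568.26025238 -124.11484555    8.        ]]
```

Emit:
{"name": "apply_moves", "arguments": {
  "motion": [
    [0,2,0,0.01,2.2],
    [0,5,0,0.01,2.2],
    [0,8,0,0.01,2.2],
    [0,10,0,0.01,2.2],
    [0,11,0,0.01,2.2],
    [0,11.4,0,0.01,2.2],
    [0,11.6,0,0.01,2.2],
    [0,11.6,0,0.01,2.2]
  ]
}}

```text
clock: 15.45
eef_pos: [485.8, -79.7, 13.8]
tool_rot: [-1.571, -0.001, -0.465]
force: [0.7, -0.2, -0.7]
width: 28.1
```

Emit:
{"name": "apply_moves", "arguments": {
  "motion": [
    [0,0.1,0,0,2.2],
    [0,0.2,0,0,2.2],
    [0,0.3,0,0,2.2],
    [0,0.3,0,0,2.2]
  ]
}}

```text
clock: 15.95
eef_pos: [485.5, -79.7, 10.7]
tool_rot: [-1.57, -0.0, -0.465]
force: [-1.0, -0.1, 4.0]
width: 28.2
```

Emit:
{"name": "apply_moves", "arguments": {
  "motion": [
    [0,0,0,0,2.8],
    [0,0,0,0,3.5],
    [0,0,0,0,4.2],
    [0,0,0,0,4.8],
    [0,0,0,0,5],
    [0,-1.5,0,0,5],
    [0,-5,0,0,5],
    [0,-9,0,0,5],
    [0,-13,0,0,5],
    [0,-16,0,0,5],
    [0,-16,0,0,5],
    [0,-16,0,0,5]
  ]
}}

```text
clock: 17.45
eef_pos: [485.0, -79.3, 170.3]
tool_rot: [-1.57, 0.0, -0.465]
force: [0.2, 1.1, 0.0]
width: 49.6
```

Run:
```python
from h import *
p,s=snap("wrist","w6"); print(s["clock"],s["eef_pos"],s["tool_rot"],s["width"],s["force"])
for q in("phase_slider","slider_nest"):
  print([(np.round(d["location"],1).tolist(),round(d["confidence"],2)) for d in ctrl.mark_of(p,q)])
print(go(s,[482,-276,170],np.radians(57)))
```

```text
17.45 [484.96492478 -79.34480762 170.3083511 ] [-1.57047248e+00  4.99043302e-04 -4.64786830e-01] 49.62886040296578 [0.15461638 1.05623411 0.022647  ]
[([481.4, -75.7, 3.8], 0.6)]
[]
([8.55, 0.02, -17.71], np.float64(-1.46))
```

View pics/w6.png

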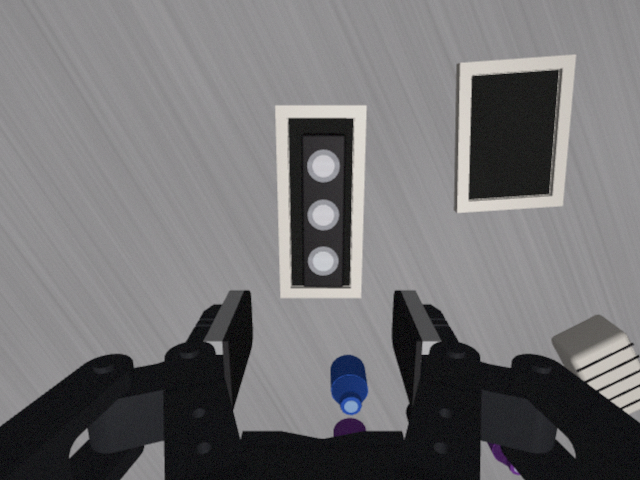

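The slider lies within its recess, at (323,210). Next is the camera.

Run:
```python
from h import *
p,s=snap("wrist")
n=p2w(p,[[275,106],[366,106],[361,298],[281,298]],8,s); print("nest",n.mean(0)); print("slider",p2w(p,[[323.5,214]],20,s))
print(go(s,[628,-290,180],np.radians(5.3)), s["qpos"])
```

```text
nest [482.48953203 -77.43343817   8.        ]
slider [[483.56288078 -79.68351868  20.        ]]
([22.25, -1.09, -12.38], np.float64(-0.558)) [-0.2168435   0.53814313  0.47161116  2.02466608 -0.38563727  0.66701616
  0.04007471]
```

```bash
sleep 0
```

Emit:
{"name": "apply_moves", "arguments": {
  "motion": [
    [3,-1,-1.5,-0.1,5],
    [7,-1,-4,-0.2,7],
    [12,-1,-6.5,-0.3,7],
    [17,-1,-9.5,-0.45,7],
    [21,-1,-11.7,-0.558,7],
    [22.3,-1,-12.4,-0.558,7],
    [22.3,-1,-12.4,-0.558,7],
    [22.3,-1,-12.4,-0.558,7]
  ]
}}

```text
clock: 18.65
eef_pos: [628.5, -289.3, 179.5]
tool_rot: [-1.569, 0.002, 0.093]
force: [0.7, 0.7, -0.2]
width: 69.8
```

Run:
```python
from h import *
p,s=snap("wrist","w7"); print(s["clock"],s["eef_pos"],s["tool_rot"],s["width"],s["force"])
for q in("camera_head","camera_nest","objective"):
  print([(np.round(d["location"],1).tolist(),round(d["confidence"],2)) for d in ctrl.mark_of(p,q)])
```

```text
18.65 [ 628.46337601 -289.27044948  179.47471793] [-1.56901163e+00  1.53617905e-03  9.34325506e-02] 69.79794279784166 [ 0.74214079  0.71884194 -0.21296185]
[([621.4, -288.8, 4.7], 0.67)]
[([594.1, -462.2, -4.2], 0.19)]
[([535.3, -318.1, 0.1], 0.94), ([440.0, -209.6, -3.0], 0.92), ([477.1, -281.7, 0.3], 0.61), ([419.2, -268.2, 0.2], 0.57)]
```

View pics/w7.png

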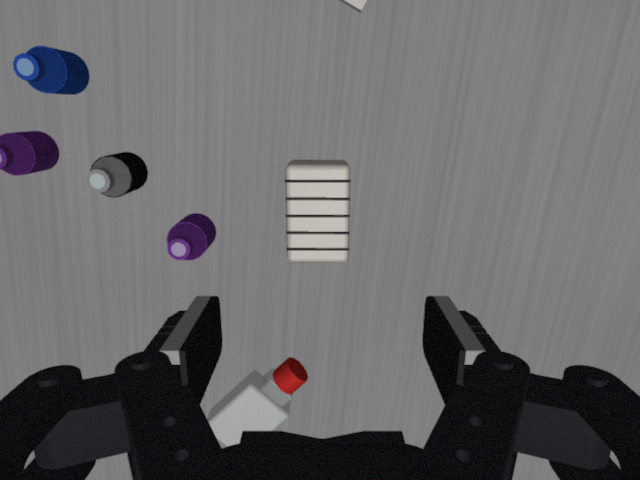

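The camera is at (318,213) and square to the jaws. The flask cap at (290,377) is well clear.

Run:
```python
from h import *
p,s=snap("wrist")
c=p2w(p,[[286.5,165],[349.5,165],[349.5,261],[286.5,261]],34,s);print(c,c.mean(0),p2w(p,[[318,215]],34,s))
print(go(s,np.r_[c.mean(0)[:2],10]))
```

```text
[[ 600.50887903 -257.15577153   34.        ]
 [ 642.18672764 -253.23765775   34.        ]
 [ 649.68862436 -320.41873983   34.        ]
 [ 605.31065719 -324.60002703   34.        ]] [ 624.42372206 -288.85304904   34.        ] [[ 624.45682297 -289.19938029   34.        ]]
([-0.45, 17.04, 0.09], None)
```

Emit:
{"name": "apply_moves", "arguments": {
  "motion": [
    [-0.3,4,0,0,7],
    [-0.3,8,0,0,7],
    [-0.3,12,0,0,7],
    [-0.3,15,0,0,7],
    [-0.3,16.5,0,0,7],
    [-0.3,17,0,0,7],
    [-0.3,17,0,0,6],
    [-0.3,17,0,0,5],
    [-0.3,17,0,0,4.4],
    [-0.3,17,0,0,3.8],
    [-0.3,17,0,0,3.6],
    [-0.3,17,0,0,3.6],
    [-0.3,17,0,0,3.6]
  ]
}}

```text
clock: 20.52
eef_pos: [626.7, -291.3, 11.6]
tool_rot: [-1.572, -0.001, 0.093]
force: [-0.3, 0.5, 6.6]
width: 43.2
```

Run:
```python
from h import *
s=ctrl.read_state();print(s["eef_pos"],s["force"],s["width"],go(s,[625,-91,130],np.radians(-22.8)))
```

```text
[ 626.66450434 -291.27977923   11.60212382] [-0.31077159  0.48506188  6.55384533] 43.228176178827866 ([1.71, -11.85, 19.95], np.float64(0.491))
```

Emit:
{"name": "apply_moves", "arguments": {
  "motion": [
    [0,-1,0,0,3.6],
    [0,-3,0,0,3.6],
    [0,-6,0,0,3.6],
    [0,-9,0,0,3.6],
    [0,-11.5,1,0.05,3.6],
    [0.3,-11.8,4,0.15,3.6],
    [0.8,-11.8,9,0.3,3.6],
    [1.3,-11.8,14,0.42,3.6],
    [1.7,-11.8,18,0.49,3.6],
    [1.7,-11.8,19.7,0.49,3.6],
    [1.7,-11.8,20,0.49,3.6],
    [1.7,-11.8,20,0.49,3.6],
    [1.7,-11.8,20,0.49,3.6]
  ]
}}

```text
clock: 22.15
eef_pos: [624.4, -92.7, 128.6]
tool_rot: [-1.572, -0.001, -0.4]
force: [-0.5, -0.2, -2.7]
width: 42.6
```

Run:
```python
from h import *
p,s=snap("wrist","w8"); print(s["clock"],s["eef_pos"],s["tool_rot"],s["width"],s["force"])
for q in("camera_head","camera_nest"):
  print([(np.round(d["location"],1).tolist(),round(d["confidence"],2)) for d in ctrl.mark_of(p,q)])
```

```text
22.15 [624.39387168 -92.68412554 128.56333672] [-1.57184372e+00 -8.60407072e-04 -3.99778201e-01] 42.60289477062799 [-0.50921447 -0.1846367  -2.67000095]
[([619.5, -89.2, 121.2], 0.63)]
[]
```

View pics/w8.png

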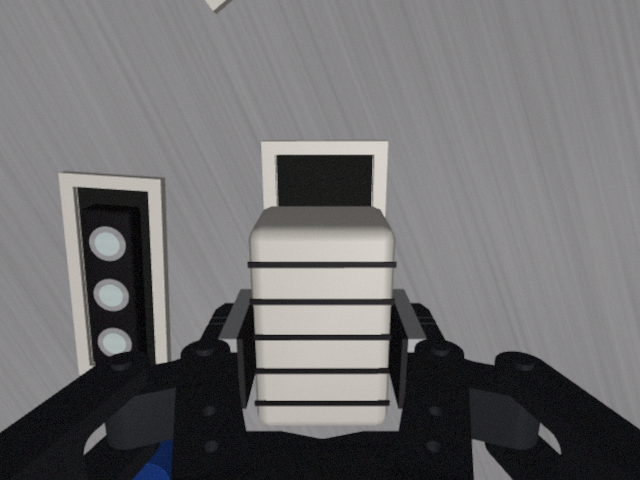

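Run:
```python
from h import *
p,s=snap("wrist")
c=p2w(p,[[262,142],[388,142]],8,s); print(c)
e=c[1]-c[0]; print(np.linalg.norm(e),np.degrees(np.arctan2(e[1],e[0])))
a=np.radians(67.2); n=(c[0]+c[1])/2-51*np.array([np.cos(a),np.sin(a),0]);print("nest",n)
m=p2w(p,[[322,337]],128.6-11.6+34,s)[0];print("cam mid",m)
R,t=tool(s);print("shift",R.T@(n-m)/10)
```

```text
[[609.58502196 -30.30727992   8.        ]
 [678.70331754 -59.451358     8.        ]]
75.01143959876262 -22.862965977565043
nest [624.38087484 -91.89433969   8.        ]
cam mid [623.70870954 -89.01960962 151.        ]
shift [ 0.17220557 14.30012017 -0.23252342]
```

Emit:
{"name": "apply_moves", "arguments": {
  "motion": [
    [0.1,2,-0.1,0,3.6],
    [0.15,5,-0.2,0,3.6],
    [0.15,8,-0.2,0,3.6],
    [0.15,10,-0.2,0,3.6],
    [0.15,10.7,-0.2,0,3.6],
    [0.15,11.0,-0.2,0,3.6],
    [0.15,11.0,-0.2,0,3.6]
  ]
}}

```text
clock: 23.22
eef_pos: [625.7, -92.7, 18.9]
tool_rot: [-1.571, -0.001, -0.397]
force: [0.7, -0.6, -1.5]
width: 43.2
```

Emit:
{"name": "apply_moves", "arguments": {
  "motion": [
    [0,0.1,0,0,3.6],
    [0,0.2,0,0,3.6],
    [0,0.3,0,0,3.6],
    [0,0.33,0,0,3.6],
    [0,0.33,0,0,3.6]
  ]
}}

```text
clock: 23.85
eef_pos: [625.3, -92.5, 15.6]
tool_rot: [-1.57, -0.0, -0.397]
force: [-2.1, 1.1, 5.5]
width: 42.9
```

Emit:
{"name": "apply_moves", "arguments": {
  "motion": [
    [0,0,0,0,4.4],
    [0,0,0,0,5],
    [0,0,0,0,5.8],
    [0,0,0,0,6.5],
    [0,0,0,0,6.5],
    [0,-1.5,0,0,6.5],
    [0,-5,0,0,6.5],
    [0,-9,0,0,6.5],
    [0,-13,0,0,6.5],
    [0,-15.5,0,0,6.5],
    [0,-15.5,0,0,6.5],
    [0,-15.5,0,0,6.5]
  ]
}}

```text
clock: 25.35
eef_pos: [624.6, -92.2, 169.7]
tool_rot: [-1.571, 0.001, -0.397]
force: [-1.0, 0.0, -0.4]
width: 65.1
```

Run:
```python
from h import *
p,s=snap("wrist","w9"); print(s["clock"],s["eef_pos"],s["tool_rot"],s["width"],s["force"])
print(go(s,[480,-277,170],np.radians(57)))
```

```text
25.35 [624.57794726 -92.22442616 169.65854411] [-1.57069605e+00  9.82782613e-04 -3.96878869e-01] 65.09172549655071 [-1.04358962  0.03256888 -0.38928956]
([-6.19, -0.03, -22.63], np.float64(-1.392))
```

View pics/w9.png

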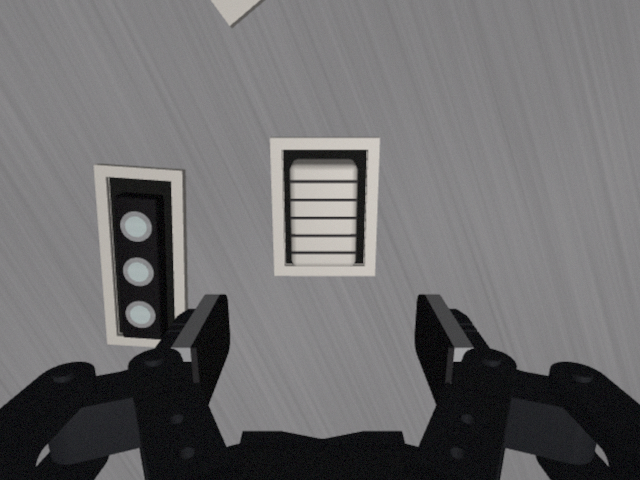

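The camera is in its recess at (323,210), and the slider in its nest at (138,270). The objective is next.

Emit:
{"name": "apply_moves", "arguments": {
  "motion": [
    [-0.7,0,-2.5,-0.1,5.5],
    [-1.7,0,-6.5,-0.27,5.5],
    [-3,0,-11,-0.45,5.5],
    [-4.2,0,-15.5,-0.63,5.5],
    [-5.4,0,-20,-0.81,5.5],
    [-6.2,0,-22.2,-0.98,5.5],
    [-6.2,0,-22.6,-1.15,5.5],
    [-6.2,0,-22.6,-1.32,5.5],
    [-6.2,0,-22.6,-1.39,5.5],
    [-6.2,0,-22.6,-1.39,5.5],
    [-6.2,0,-22.6,-1.39,5.5]
  ]
}}

```text
clock: 26.78
eef_pos: [480.2, -276.9, 169.4]
tool_rot: [-1.57, 0.0, 0.992]
force: [0.8, 0.3, -0.2]
width: 54.9
```

Run:
```python
from h import *
p,s=snap("wrist","w10"); print(s["clock"],s["eef_pos"],s["tool_rot"],s["width"],s["force"])
for q in("objective",):
  print([(np.round(d["location"],1).tolist(),round(d["confidence"],2)) for d in ctrl.mark_of(p,q)])
```

```text
26.775 [ 480.16205857 -276.87437006  169.39021943] [-1.56953910e+00  1.24657212e-04  9.91663783e-01] 54.90838014351178 [ 0.81935414  0.33886323 -0.22535388]
[([443.1, -209.4, -0.0], 0.89), ([536.3, -316.9, 1.2], 0.79), ([481.2, -279.1, 0.5], 0.62), ([412.7, -267.3, -0.3], 0.6), ([480.1, -78.7, 4.9], 0.58)]
```

View pics/w10.png

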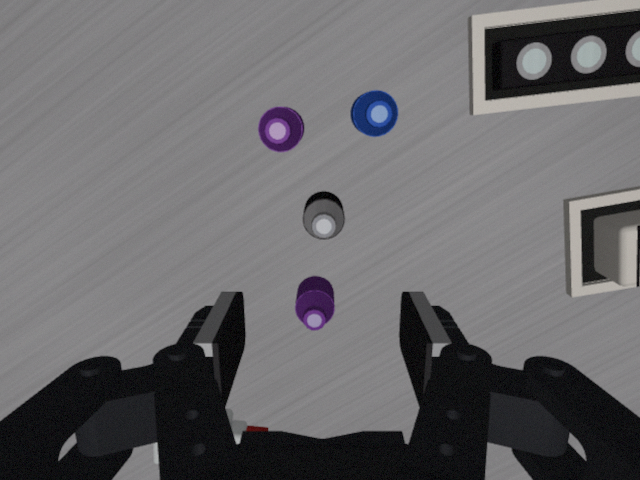

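The grey and black objective is at (323,215), nose at (323,226). The purple one at (315,300) and the pair above are in line with it, so the sides are free for the fingers.

Run:
```python
from h import *
p,s=snap("wrist")
m=p2w(p,[[323.5,226.5]],46,s)[0];print(m)
print(go(s,np.r_[m[:2],9]))
```

```text
[ 480.52525125 -276.84185122   46.        ]
([0.01, 16.07, -0.02], None)
```

Emit:
{"name": "apply_moves", "arguments": {
  "motion": [
    [0,3,0,0,5.5],
    [0,7,0,0,5.5],
    [0,11,0,0,5.5],
    [0,14,0,0,5.5],
    [0,15.5,0,0,5.5],
    [0,15.9,0,0,5.5],
    [0,15.9,0,0,4.5],
    [0,15.9,0,0,3.8],
    [0,15.9,0,0,3.2],
    [0,15.9,0,0,2.6],
    [0,15.9,0,0,2.2],
    [0,15.9,0,0,2],
    [0,15.9,0,0,2],
    [0,15.9,0,0,2]
  ]
}}

```text
clock: 28.68
eef_pos: [481.0, -277.2, 12.0]
tool_rot: [-1.572, -0.0, 0.993]
force: [-1.0, 1.1, 7.1]
width: 25.8
```

Run:
```python
from h import *
s=ctrl.read_state();print(s["eef_pos"],s["force"],s["width"],go(s,[619.5,287,150]),go(s,[550,0,150]))
```

```text
[ 481.04734868 -277.22778051   11.99231477] [-1.01237106  1.08098852  7.09002251] 25.8140583857302 ([54.83, -13.81, 19.21], None) ([26.99, -13.81, 9.35], None)
```

Emit:
{"name": "apply_moves", "arguments": {
  "motion": [
    [0,-1,0,0,2],
    [0,-3,0,0,2],
    [0,-6,0,0,2],
    [0,-10,0,0,2],
    [0,-13,0,0,2],
    [2,-13.8,0.7,0,2],
    [6,-13.8,2.1,0,2],
    [11,-13.8,3.9,0,2],
    [16,-13.8,5.6,0,2],
    [21,-13.8,7.4,0,2],
    [26,-13.8,9.1,0,2],
    [31,-13.8,10.9,0,2],
    [36,-13.8,12.6,0,2],
    [41,-13.8,14.4,0,2],
    [46,-13.8,16.1,0,2],
    [50,-13.8,17.5,0,2],
    [53.5,-13.8,18.7,0,2],
    [54.8,-13.8,19.2,0,2],
    [54.8,-13.8,19.2,0,2],
    [54.8,-13.8,19.2,0,2]
  ]
}}

```text
clock: 31.18
eef_pos: [619.1, 284.1, 149.0]
tool_rot: [-1.571, 0.002, 0.991]
force: [-0.7, -1.2, -0.5]
width: 25.9
```

Run:
```python
from h import *
p,s=snap("wrist","w11"); print(s["clock"],s["eef_pos"],s["tool_rot"],s["width"],s["force"])
for q in("objective","objective_nest"):
  print([(np.round(d["location"],1).tolist(),round(d["confidence"],2)) for d in ctrl.mark_of(p,q)])
```

```text
31.175 [619.0767607  284.09911306 149.01436445] [-1.57146347  0.00200334  0.99051902] 25.854004763759107 [-0.68608224 -1.15434121 -0.54103122]
[([614.6, 281.2, 136.9], 0.71)]
[([619.6, 284.3, -4.1], 0.6)]
```

View pics/w11.png

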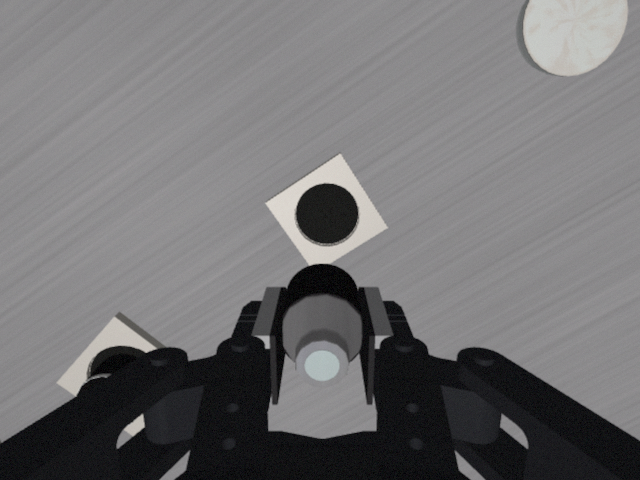

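Run:
```python
from h import *
p,s=snap("wrist")
a=p2w(p,[[265,204],[388,227],[341,154]],8,s); n=(a[0]+a[1])/2; n2=p2w(p,[[327,213.5]],8,s)[0]
print(a,n,n2)
m=p2w(p,[[322,365]],149-12+46,s)[0];print("nose",m)
R,t=tool(s);print(R.T@(n-m),R.T@(n2-m),R.T@(n-t))
```

```text
[[588.8833961  258.03946787   8.        ]
 [647.68964024 318.6566464    8.        ]
 [588.90341234 318.34201111   8.        ]] [618.28651817 288.34805714   8.        ] [617.09277773 289.1596428    8.        ]
nose [617.5137371  284.96511213 183.        ]
[  3.39905032 174.99678974   1.26946591] [  3.4235232  174.99626206   2.71275671] [  2.49042404 141.18728581   2.75353144]
```

Emit:
{"name": "apply_moves", "arguments": {
  "motion": [
    [0.2,2,0.1,0,2],
    [0.33,5.5,0.18,0,2],
    [0.33,9,0.18,0,2],
    [0.33,11.5,0.18,0,2],
    [0.33,12.6,0.18,0,2],
    [0.33,13,0.18,0,2],
    [0.33,13,0.18,0,2]
  ]
}}

```text
clock: 32.25
eef_pos: [619.8, 290.8, 19.5]
tool_rot: [-1.571, -0.001, 0.993]
force: [-0.2, -0.0, -0.0]
width: 25.9
```

Emit:
{"name": "apply_moves", "arguments": {
  "motion": [
    [-0.2,0.1,0,0,2],
    [-0.2,0.2,0,0,2],
    [-0.2,0.3,0,0,2],
    [-0.2,0.35,0,0,2],
    [-0.2,0.35,0,0,2]
  ]
}}

```text
clock: 32.88
eef_pos: [618.4, 289.1, 16.1]
tool_rot: [-1.571, -0.0, 0.993]
force: [-0.7, -0.6, 5.0]
width: 25.6
```

Emit:
{"name": "apply_moves", "arguments": {
  "motion": [
    [0,0,0,0,2.8],
    [0,0,0,0,3.5],
    [0,0,0,0,4.3],
    [0,0,0,0,5],
    [0,0,0,0,5],
    [0,-1.5,0,0,5],
    [0,-5,0,0,5],
    [0,-9,0,0,5],
    [0,-13,0,0,5],
    [0,-15.5,0,0,5],
    [0,-15.5,0,0,5],
    [0,-15.5,0,0,5]
  ]
}}

```text
clock: 34.38
eef_pos: [617.7, 288.8, 170.1]
tool_rot: [-1.57, 0.001, 0.993]
force: [0.1, -0.3, -0.0]
width: 50.3
```

Run:
```python
from h import *
p,s=snap("wrist","w12"); print(s["clock"],s["eef_pos"],s["width"],s["force"])
for q in("objective","objective_nest"):
  print([(np.round(d["location"],1).tolist(),round(d["confidence"],2)) for d in ctrl.mark_of(p,q)])
```

```text
34.375 [617.65375175 288.81136174 170.13828011] 50.258278960666985 [ 0.11493754 -0.26007575 -0.00352912]
[([614.7, 285.4, 4.7], 0.76)]
[]
```

View pics/w12.png

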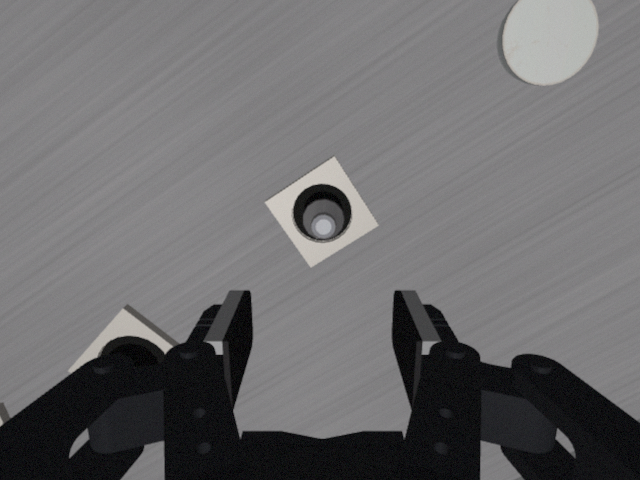

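The objective stands in its recess at (322,213). I'll take final overall checks with the top and side views.

Run:
```python
from h import *
for n in("top","side"):
  p,s=snap(n); im=p["image"]
  c=im[180:300,120:520] if n=="top" else im[150:380,200:520]
  cv2.imwrite(f"pics/f_{n}.png",cv2.resize(c[:,:,::-1],None,fx=2,fy=2,interpolation=2))
  for q in ["camera_head","phase_slider","eyepiece","objective","flask","dish"]:
    print(n,q,[(np.round(d["location"],0).tolist(),round(d["confidence"],2)) for d in ctrl.mark_of(p,q)][:4])
```

```text
top camera_head [([630.0, -92.0, 3.0], 0.96), ([489.0, -78.0, -2.0], 0.47)]
top phase_slider [([645.0, 88.0, 0.0], 0.74), ([488.0, -81.0, 7.0], 0.57)]
top eyepiece [([644.0, 87.0, 4.0], 0.51)]
top objective [([614.0, 289.0, 6.0], 0.61), ([415.0, -267.0, 0.0], 0.57), ([441.0, -209.0, 1.0], 0.45), ([532.0, -318.0, -0.0], 0.43)]
top flask [([586.0, -462.0, 2.0], 0.88)]
top dish [([597.0, 476.0, -2.0], 0.67)]
side camera_head [([627.0, -89.0, 6.0], 0.97)]
side phase_slider [([481.0, -80.0, 5.0], 0.84)]
side eyepiece [([643.0, 87.0, 9.0], 0.82)]
side objective [([443.0, -215.0, 1.0], 0.71), ([532.0, -317.0, 2.0], 0.65), ([622.0, 286.0, 4.0], 0.64), ([412.0, -266.0, 1.0], 0.52)]
side flask [([591.0, -467.0, 3.0], 0.71)]
side dish [([602.0, 472.0, 1.0], 0.66)]
```

View pics/f_top.png

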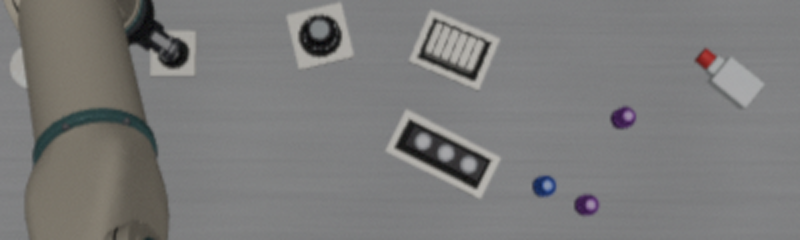

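View pics/f_side.png

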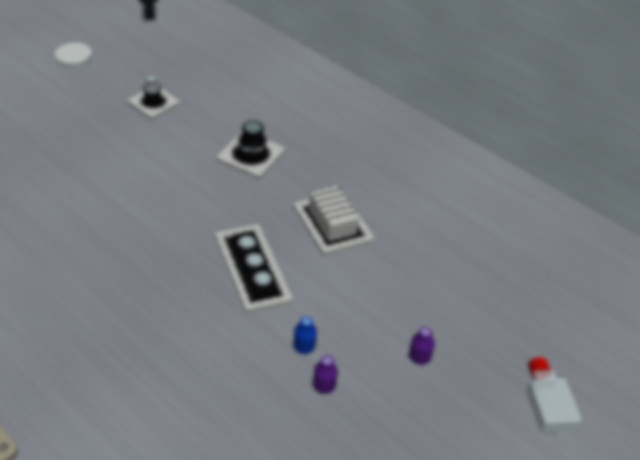

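All four parts sit upright inside their recesses in both views. The flask and dish are where they were, and the gripper is clear.

```bash
python3 -c "
from cell import ctrl
print(ctrl.finish_job())"
```

```text
the job is handed in; nothing more can be done
None
```

I put the eyepiece, phase slider, camera and objective in their matching nests, setting each one down until the wrist force showed contact. I handed the job in at about 35 s of the 106 s allowed; no verdict is reported.

- **Parts:** the top, side and wrist pictures show all four upright inside their recesses. Eyepiece and slider measured about 2.5 mm from their nest centres after release. I judged the camera and objective by eye in the pictures, and the networks put them up to about 5 mm off. The limit is 13 mm.
- **Seating:** each part touched down about 4 mm above its pick-up height, which matches the recess floor.
- **Bystanders:** the networks put the flask and dish within about 4 mm of where they started, which is within their noise. I never approached either one, nor the blue and purple look-alikes.
- **Disagreements:** the wrist, top and side estimates differed by 2–5 mm. In the last top view the network also called the eyepiece a "phase_slider" and gave a weak second "camera_head" at the slider. The pictures showed both to be wrong.

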